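# Pin the sandwich case shut

### The arm

A 6-joint arm with a two-finger parallel gripper is mounted at the origin on the work surface. World frame = base frame: x ahead of the robot, y to its left, z up, the work surface at z = 0. Lengths are in mm, angles in rad, forces in N, time in s.
With the tool pointing down it reaches from about 350 to 875 mm from the base axis. Payload 4.2 kg.
Tool frame: the origin (TCP) lies at the very end of the fingers, on their centre line; the grasp point (between the pads) lies 19 mm behind it; z points along the fingers, y is the line along which they close (so a half turn about z gives the same grasp; the last joint's range is limited). The gripper opens to 85 mm and grips with 20 to 120 N. Pads are 22 mm wide; open, the fingers measure 114 mm over their backs; the gripper's body (76 mm by 85 mm) begins 54 mm behind the grasp point. The pads swing forward as they close: fully open they stand 13 mm farther back than shut.
Start: joints at [1.458, 0.385, 0.008, 0, -1.194, -0.259], TCP at [227.025, 582.288, 231.312] pointing down, gripper open.
Joint ranges: [-3.14, 3.14], [-1.21, 2.06], [-1.07, 1.41], [-3.16, 2.05], [-2.99, -0.16], [-3.1, 3.1]. Speed limits (rad/s): [2.79, 2.79, 3.14, 3.14, 3.14, 3.14].

### API

Orientations are given as a unit quaternion [x, y, z, w].
In Python, from bench import arm, optics gives the robot as it stands. The module is installed in compiled form; this text tells all that it offers.
- The arm moves only by the tool step_arm, never from a script. Its argument "motion" is a list of rows, each an object with "dr": the turn, a rotation vector about the tool's x, y, z in units of 8 degrees (1.0 is 8 degrees), a list of three; "slide": the shift along the tool's x, y, z in mm, a list of three; "jaw": the finger opening in mm, from 0 to 85.4. A call has exactly 8 rows; each row is the pose to reach, as a shift and turn from the pose commanded when the call began, along the tool's axes at that moment; what a row does not reach only later rows make up. A row lasts 1/8 s, in which the tool goes at most 62.5 mm and 10.7 degrees, less where a joint would pass 70% of its speed; a pose out of reach is approached as far as the arm can. A call with a gripper value outside its range is refused whole. The fingers move at their own pace and stop on an object; the grip force is fixed at half the most. Time passes only in rows, so rows that repeat a pose let the fingers close, or fill a call up. It gives the time, the measured TCP pose, the force, the opening and the grip force at its end, in the units of the state.
- arm.read_state(): the state, without advancing time (a new reading comes with each control period).
- optics.get_image(name): name is "scene" or "top"; returns the picture (480x640x3 uint8, blue, green, red); there is no depth.
- optics.camera_info(name): a dict with "camera_matrix" (3x3 intrinsics, pixels), "k1" (the pictures are not rectified: a ray, as slopes to the right and down, at radius r is drawn at 1 + k1 r^2 times it, then the intrinsics apply), "view" (4x4, takes a point from world to camera coordinates). Camera axes: x right, y up, looking along -z (the intrinsics and any distortion apply to the point x, -y, -z); pixel columns grow to the right and rows downward; lengths in mm; the calibration is good to about 2 mm. A picture is of the moment at which its call begins. camera_info takes no time and is no camera call.
- arm.job_done(): hands the job in; it is judged then, once.
The state is a dict: "clock": time; "joints": joint angles; "joint_vel": joint speeds; "joint_efforts": joint torques, N m; "position": TCP position; "ee_rot": TCP orientation; "contact_force": force on the tool from outside, world axes, zero at the start; "wrist_torque": the same for the moment, N m; "gripper_width": finger opening in mm; "grasp_force": force on a finger pad.
Only numpy, scipy, OpenCV 4.12 (cv2) and the standard library are available. Lean on these libraries where they do the work, as an engineer would, in place of code of your own. Each camera call takes 0.05 s, during which the arm holds its last target. There are 200 camera calls.

### The job

Lock the sandwich case: take the bent pin by its red handle and swing it, tip first, along its own curve through the yellow eye on the case until the middle of the bend sits in the eye. Then let it lie flat on the case's white base board and let go; leave the blue-handled straight pin, the mug and the bread slices where they are.

Things in the scene. Friction and masses are not known exactly. Their poses are not given: they have to be found in the camera images.
- bent_pin: Loose locking pin, 0.16 kg, lying flat: 10 mm steel rod bent to an arc of 55 mm radius (centre line, 5 mm above the underside), red handle on its tail. Origin: centre of the arc, at the underside; z up. From above the arc runs counter-clockwise from the tail at -80 degrees through mid-bend at 0 (its own +x) to the free round tip at +80 degrees.
- bent_pin_handle (a point): Grip point of the red handle: x 9.6, y -54.2, z 82 mm in the pin's frame. The handle is an upright square bar 18 x 18 mm, sides parallel to the pin's x and y, from 8 to 102 mm above the underside, on a round foot 30 mm across and 8 mm thick. Gripped this high, the fingers pass over the eye.
- bent_pin_tip (a point): Centre of the pin's free tip: x 9.6, y 54.2, z 5 mm in the pin's frame; axes as the pin's.
- bent_pin_mid (a point): Middle of the bend, on the rod's centre line: x 55, y 0, z 5 mm in the pin's frame; axes as the pin's.
- eye (a point): Centre of the yellow eye fixed on the case: upright ring of 8 mm rod, 36 mm clear inside, centre 29 mm and top 55 mm above the table. y runs level through the hole, x level towards the clear cover, z up. The tip goes in from -y and out at +y, the pin turning counter-clockwise from above about the arc's centre, kept 55 mm on the eye's -x side.
- sandwich_case: The case, fixed; origin on the table below the eye, axes as the eye's. White base board, top 12 mm above the table, 200 mm wide (y), from x = -125 mm to under the clear cover, which holds bread, begins at x = 45 mm and reaches up to 57 mm above the table. With the pin in place its axes agree with these, arc's centre at x = -55 mm, handle on the -y side.
- straight_pin: Bystander: loose straight pin, 10 mm steel rod about 130 mm long with an upright blue square handle of the same size as the red one, 55 mm on the -x side of its origin (underside, below the rod). Leave it alone.
- mug: Bystander: white mug, 80 mm across, 95 mm high, origin at the centre of its underside. Leave it alone.
- slices: Bystander: stack of brown bread slices about 100 x 100 x 65 mm, origin at the centre of its underside. Leave it alone.
Things that resemble listed ones, but are neither listed nor needed, are in the scene too. Leave any green or purple look-alike of the bent_pin alone.

How it is judged:
By the outcome, as a careful person would: the job done as asked, in the order asked, and still so for the second after the job is handed in, with the robot touching nothing.
It also fails if it takes over 45 s, if anything falls off the work surface, if the arm or the gripper's body presses on something with over 40 N, if the wrist force passes 120 N, or if a joint passes its speed limit or range.

## Working session

There is one attempt and no reset: what is moved stays moved. The work goes in short steps, Python scripts to look and compute and a tool call to move; the robot and the scene stay as the last step left them, time stands still between calls to the robot, and variables do not carry over. Pictures are saved under pics/ and viewed, at most 12 in all, crops included, and the job is handed in when it is done.

Besides the shell and the picture viewer there is one more tool, called after ">>>" as name([rows], argument=value, ...), one row to a line, values as JSON. step_arm: Moves the arm, as the interface text tells. Its arguments: {"type":"object","properties":{"motion":{"type":"array","items":{"type":"object","properties":{"dr":{"type":"array","items":{"type":"number"}},"slide":{"type":"array","items":{"type":"number"}},"jaw":{"type":"number"}}}}},"required":["motion"]}

```bash
mkdir -p pics; python3 - <<'E'
from bench import arm, optics
import cv2
for n in("top","scene"):
    cv2.imwrite(f"pics/{n}0.png",optics.get_image(n)); i=optics.camera_info(n); print(n,i)
s=arm.read_state();print(s["clock"],s["position"],s["ee_rot"],s["gripper_width"])
E
```

```text
top {'camera_matrix': array([[550.34090155,   0.        , 324.1270179 ],
       [  0.        , 550.34090155, 228.40751588],
       [  0.        ,   0.        ,   1.        ]]), 'k1': -0.09053277794421134, 'view': array([[ 2.53200453e-02, -9.99395588e-01,  2.38191787e-02,
        -7.06046684e+01],
       [ 9.91088349e-01,  2.82123365e-02,  1.30184285e-01,
        -5.17439556e+02],
       [-1.30777595e-01,  2.03106385e-02,  9.91203661e-01,
        -1.34406371e+03],
       [ 0.00000000e+00,  0.00000000e+00,  0.00000000e+00,
         1.00000000e+00]])}
scene {'camera_matrix': array([[532.15699444,   0.        , 313.98459077],
       [  0.        , 532.15699444, 234.31597605],
       [  0.        ,   0.        ,   1.        ]]), 'k1': -0.11694639988115407, 'view': array([[-1.19148167e-01,  9.92765659e-01, -1.48344653e-02,
         1.14000359e+02],
       [-6.71455599e-01, -6.95614713e-02,  7.37772716e-01,
         2.90824388e+02],
       [ 7.31403509e-01,  9.78649513e-02,  6.74886182e-01,
        -1.59478783e+03],
       [ 0.00000000e+00,  0.00000000e+00,  0.00000000e+00,
         1.00000000e+00]])}
0.1 [226.85476547 581.81433693 230.33703584] [ 9.82753386e-01 -1.84918419e-01 -1.27690083e-04  9.71815737e-04] 85.63904457305001
```

View pics/top0.png

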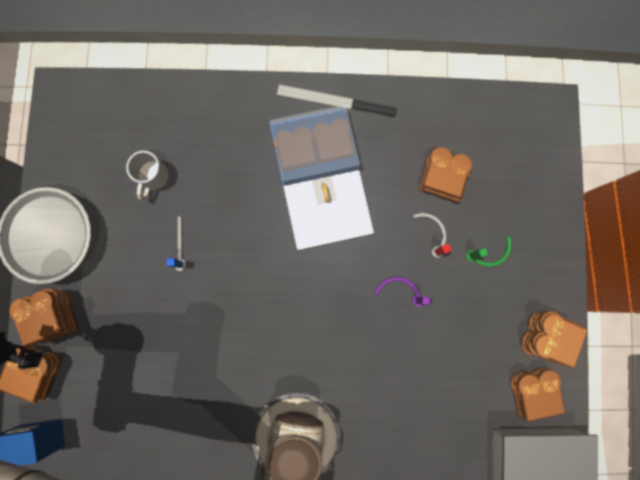

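View pics/scene0.png

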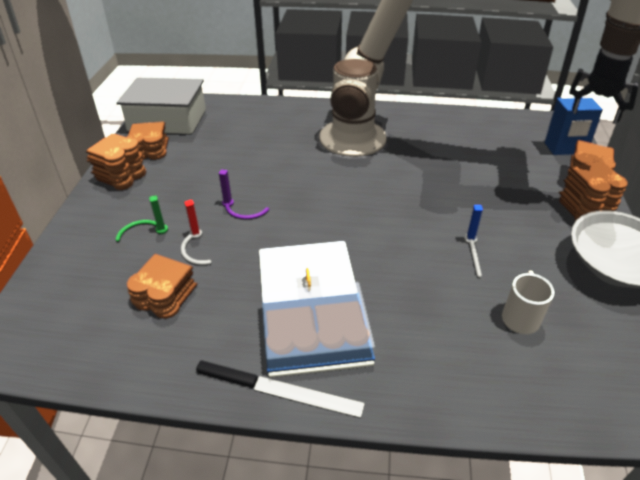

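The candidates for the bent pin in the top view are red (446,249), green (480,254), purple (423,300) and the blue straight pin (174,263). By the description it is the red one. The eye is at about (326,192).

```bash
cat > h.py <<'E'
import numpy as np, cv2
from bench import arm, optics
I={n:optics.camera_info(n) for n in("top","scene")}
def proj(n,P):
    i=I[n];P=np.atleast_2d(P).astype(float);c=P@i["view"][:3,:3].T+i["view"][:3,3]
    u=np.c_[c[:,0],-c[:,1]]/-c[:,2:];u=u*(1+i["k1"]*(u**2).sum(1,keepdims=True))
    K=i["camera_matrix"];return u*[K[0,0],K[1,1]]+K[:2,2]
def back(n,px,z):
    i=I[n];K=i["camera_matrix"];px=np.atleast_2d(px).astype(float)
    u=cv2.undistortPoints(px[:,None],K,np.array([i["k1"],0,0,0,0.]))[:,0]
    # k1 model maps undistorted->distorted, as in OpenCV
    R=i["view"][:3,:3];t=i["view"][:3,3];d=np.c_[u[:,0],-u[:,1],-np.ones(len(u))]@R;o=-R.T@t
    return o+d*((z-o[2])/d[:,2])[:,None]
E
python3 - <<'E'
from h import *
t=cv2.imread("pics/top0.png");s=cv2.imread("pics/scene0.png")
c=lambda im,x,y,w,h:cv2.resize(im[y:y+h,x:x+w],(400,300),interpolation=cv2.INTER_CUBIC)
cv2.imwrite("pics/c1.png",np.vstack([np.hstack([c(t,400,205,80,60),c(t,280,165,100,75+10)]),np.hstack([c(s,165,195,80,60+15),c(s,260,245,100,75)])]))
for n,im in(("top",t),("scene",s)):
    h=cv2.cvtColor(im,cv2.COLOR_BGR2HSV)
    m=((h[...,0]<6)|(h[...,0]>174))&(h[...,1]>170)&(h[...,2]>80)
    k,l,st,ce=cv2.connectedComponentsWithStats(m.astype(np.uint8))
    print(n,[(st[i].tolist(),ce[i].round(1).tolist()) for i in range(1,k) if 20<st[i,4]<400])
    m=(h[...,0]>16)&(h[...,0]<34)&(h[...,1]>130)&(h[...,2]>120)
    k,l,st,ce=cv2.connectedComponentsWithStats(m.astype(np.uint8))
    print(n,'yel',[(st[i].tolist(),ce[i].round(1).tolist()) for i in range(1,k) if 10<st[i,4]<400])
E
```

```text
top [([439, 244, 12, 9, 64], [445.0, 248.8])]
top yel [([323, 184, 5, 16, 35], [325.2, 191.5]), ([552, 320, 10, 12, 41], [556.1, 326.2]), ([548, 337, 9, 9, 39], [551.2, 341.7]), ([544, 347, 7, 8, 36], [547.1, 350.1]), ([8, 361, 4, 5, 13], [9.2, 362.9]), ([526, 387, 5, 6, 17], [527.8, 389.9])]
scene [([185, 200, 13, 33, 209], [191.6, 215.6])]
scene yel [([123, 139, 9, 4, 21], [126.9, 140.2]), ([105, 147, 15, 9, 62], [111.3, 151.2]), ([616, 176, 4, 4, 11], [617.6, 177.5]), ([306, 269, 4, 17, 36], [307.8, 277.8]), ([140, 274, 32, 18, 177], [156.7, 283.6])]
```

View pics/c1.png

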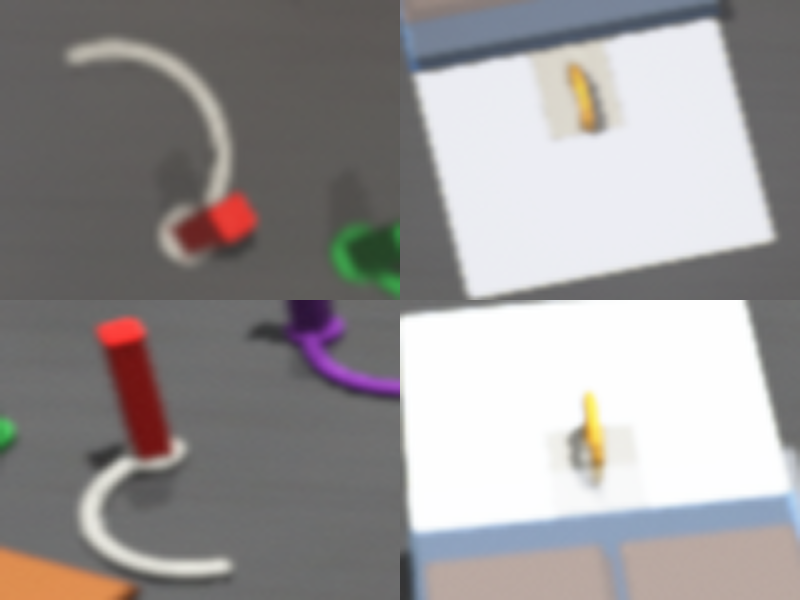

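The crop shows the red pin's handle top at top (446.8,248.4), its foot at (437.4,252) and its tip at (414.4,216.4). The board's front corners are at (297.5,249) and (373.8,233), and the ring stands at (325,191). The red pin is the right one. Next I fit the poses.

```bash
cat > fit.py <<'E'
from h import *
from scipy.optimize import least_squares as ls
def T(p,L): L=np.atleast_2d(L).astype(float);c,s=np.cos(p[2]),np.sin(p[2]);return np.c_[p[0]+c*L[:,0]-s*L[:,1],p[1]+s*L[:,0]+c*L[:,1],L[:,2]]
def fit(obs,p0):
    f=lambda p:np.concatenate([(proj(n,T(p,L))-px).ravel() for n,L,px in obs])
    r=ls(f,p0,loss="soft_l1");print("pose",r.x.round(1)[:2],r.x[2].round(3),"res",f(r.x).round(1).tolist());return r.x
E
python3 - <<'E'
from fit import *
H=[9.6,-54.2,102];tip=[9.6,54.2,5];foot=[9.6,-54.2,6]
print(back("top",[[446.8,248.4]],102),back("top",[[414.4,216.4]],5),back("scene",[[189.2,202.5]],102),back("scene",[[210.6,261.5]],5))
th=back("top",[[446.8,248.4]],102)[0];tt=back("top",[[414.4,216.4]],5)[0]
a=np.arctan2(*(tt-th)[1::-1])-np.pi/2; c=(th+tt)/2
p0=[c[0],c[1],a]
p=fit([("top",H,[446.8,248.4]),("top",tip,[414.6,216.4]),("scene",H,[189.2,202.5]),("scene",tip,[210.4,261.5])],p0)
# arc check
A=np.radians([-60,-30,0,30,60]);print(((proj("top",T(p,np.c_[55*np.cos(A),55*np.sin(A),5+0*A]))-[400,205])*5).round())
# case: from both
F=[[-125,-100,12],[-125,100,12]]
tl,tr=back("top",[[297.5,249.1],[373.75,233]],12);print(tl,tr,np.hypot(*(tl-tr)[:2]))
d=(tl-tr)[:2]; a=np.arctan2(d[1],d[0])-np.pi/2   # +y towards left
m=(tl+tr)/2; p0=[m[0]+125*np.cos(a),m[1]+125*np.sin(a),a]
q=fit([("top",F,[[373.75,233],[297.5,249.1]]),("scene",F,[[260,248.75],[346,245]]),("top",[0,0,50],[325.2,191.5])],p0)
t=cv2.imread("pics/top0.png");s=cv2.imread("pics/scene0.png")
a=np.linspace(0,2*np.pi,60);R=np.c_[22*np.cos(a),0*a,29+22*np.sin(a)]
B=np.array([[-125,-100,12],[-125,100,12],[45,100,12],[45,-100,12]])
out=[]
for n,im,x,y in(("top",t,275,160),("scene",s,250,235)):
    g=cv2.resize(im[y:y+90,x:x+120-20],(400,360),interpolation=cv2.INTER_CUBIC)
    k=lambda P:((proj(n,T(q,P))+.5-[x,y])*4).astype(int)
    g2=g.copy();cv2.polylines(g2,[k(R)],True,(0,0,255),1);cv2.polylines(g2,[k(B)],True,(0,200,0),1)
    out.append(g2)
cv2.imwrite("pics/c2.png",np.hstack(out))
E
```

```text
[[ 470.36280255 -350.20367441  102.        ]] [[ 560.98425135 -289.69193551    5.        ]] [[ 472.1001522  -345.50657313  102.        ]] [[ 560.61163656 -285.25422712    5.        ]]
pose [ 510.2 -309.8] -0.981 res [-0.9, -0.1, -1.0, 0.1, -0.8, -0.5, -0.8, -0.1]
[[205. 205.]
 [216. 151.]
 [198.  99.]
 [157.  62.]
 [104.  50.]]
[467.39218999   8.94651316  12.        ] [ 513.93171918 -184.02734251   12.        ] 198.50651564262844
pose [612.6 -56. ] 0.226 res [-1.0, 0.2, -1.7, -0.4, -1.2, -0.5, -1.5, -3.9, -0.2, -0.9]
```

View pics/c2.png

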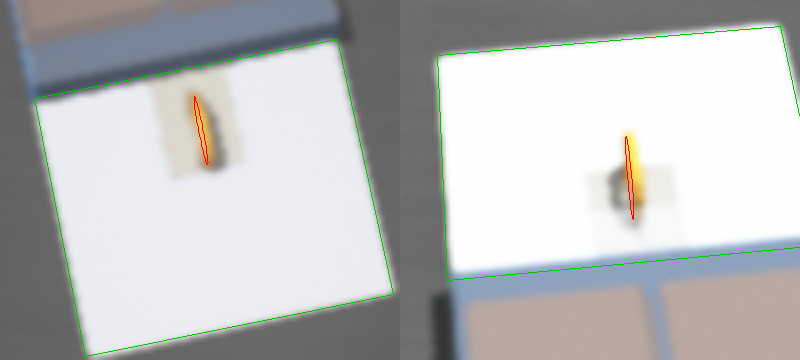

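The overlay fits the board edges, and the ring falls within about 1 px in both views, so both poses are good to a few mm. Next is a small helper that turns world targets into tool-frame numbers.

```bash
cat > mv.py <<'E'
import numpy as np
def rel(c,t):
    "commanded pose c, target t: (x,y,z,yaw of tool x), tool down -> slide, dr_z units"
    d=np.array(t[:3])-c[:3];a=c[3]
    return [round(float(v),1) for v in (d[0]*np.cos(a)+d[1]*np.sin(a), d[0]*np.sin(a)-d[1]*np.cos(a), -d[2])], round(float(-np.degrees(t[3]-a)/8),3)
E
python3 - <<'E'
from mv import *
c=(227.0,582.3,231.3,-.372);t=(470,155,231.3,-.981);u=(470.5,-347.9,200,-.981);print(rel(c,t),rel(t,u))
E
```

```text
([381.7, 309.7, -0.0], 4.362) ([418.2, 279.3, 31.3], -0.0)
```

>>> step_arm([
  {"dr": [0, 0, 4.36], "slide": [381.7, 309.7, 0], "jaw": 50},
  {"dr": [0, 0, 4.36], "slide": [381.7, 309.7, 0], "jaw": 50},
  {"dr": [0, 0, 4.36], "slide": [381.7, 309.7, 0], "jaw": 50},
  {"dr": [0, 0, 4.36], "slide": [381.7, 309.7, 0], "jaw": 50},
  {"dr": [0, 0, 4.36], "slide": [381.7, 309.7, 0], "jaw": 50},
  {"dr": [0, 0, 4.36], "slide": [381.7, 309.7, 0], "jaw": 50},
  {"dr": [0, 0, 4.36], "slide": [381.7, 309.7, 0], "jaw": 50},
  {"dr": [0, 0, 4.36], "slide": [381.7, 309.7, 0], "jaw": 50},
])

```text
clock: 1.1
position: [470.6, 152.9, 231.2]
ee_rot: [0.882, -0.471, -0.0, 0.0]
contact_force: [0.2, 0.7, -0.8]
gripper_width: 49.7
grasp_force: 0.0
```

>>> step_arm([
  {"dr": [0, 0, 0], "slide": [418, 279, 31], "jaw": 50},
  {"dr": [0, 0, 0], "slide": [418, 279, 31], "jaw": 50},
  {"dr": [0, 0, 0], "slide": [418, 279, 31], "jaw": 50},
  {"dr": [0, 0, 0], "slide": [418, 279, 31], "jaw": 50},
  {"dr": [0, 0, 0], "slide": [418, 279, 31], "jaw": 50},
  {"dr": [0, 0, 0], "slide": [418, 279, 31], "jaw": 50},
  {"dr": [0, 0, 0], "slide": [418, 279, 31], "jaw": 50},
  {"dr": [0, 0, 0], "slide": [418, 279, 31], "jaw": 50},
])

```text
clock: 2.1
position: [470.5, -345.9, 200.1]
ee_rot: [0.882, -0.471, -0.0, -0.0]
contact_force: [1.2, 0.6, -0.1]
gripper_width: 49.8
grasp_force: 0.0
```

```bash
python3 - <<'E'
from h import *
s=arm.read_state();P=s["position"];print(P,s["ee_rot"],s["joints"])
o=[]
for n,x,y in(("top",400,200),("scene",150,150)):
    im=optics.get_image(n);cv2.imwrite(f"pics/{n}1.png",im)
    g=cv2.resize(im[y:y+120,x:x+100],(400,480));q=((proj(n,P)[0]+.5-[x,y])*4).astype(int);cv2.circle(g,tuple(map(int,q)),4,(255,255,0),1)
    o.append(g)
cv2.imwrite("pics/c3.png",np.hstack(o))
E
```

```text
[ 470.54241481 -345.93710465  200.0510035 ] [ 8.82182339e-01 -4.70907902e-01 -2.58038269e-04 -5.06618725e-05] [-3.56889321e-01  3.39535180e-01 -1.42318495e-01 -1.90755103e-04
 -1.08944067e+00  9.47134668e-01]
```

View pics/c3.png

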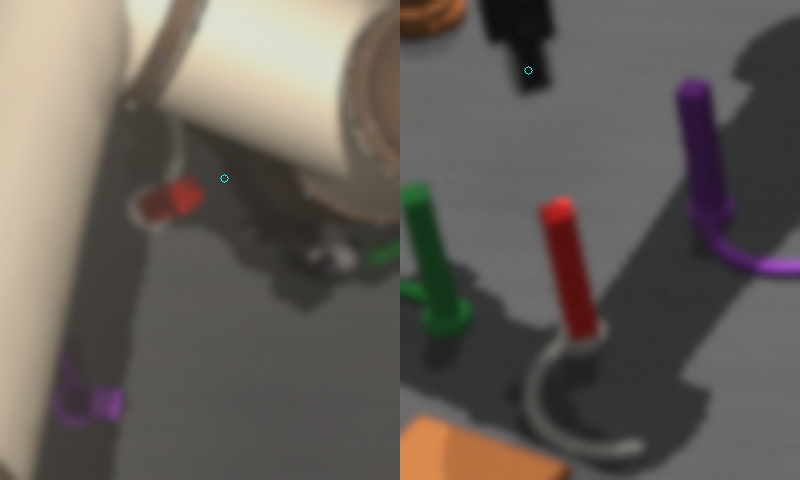

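The scene view shows the fingers above the red handle (handle top at scene (289,201)/crop), clear of green and purple. Next I descend and close.

>>> step_arm([
  {"dr": [0, 0, 0], "slide": [0, 0, 40], "jaw": 50},
  {"dr": [0, 0, 0], "slide": [0, 0, 80], "jaw": 50},
  {"dr": [0, 0, 0], "slide": [0, 0, 110], "jaw": 50},
  {"dr": [0, 0, 0], "slide": [0, 0, 130], "jaw": 50},
  {"dr": [0, 0, 0], "slide": [0, 0, 137], "jaw": 50},
  {"dr": [0, 0, 0], "slide": [0, 0, 137], "jaw": 50},
  {"dr": [0, 0, 0], "slide": [0, 0, 137], "jaw": 30},
  {"dr": [0, 0, 0], "slide": [0, 0, 137], "jaw": 10},
])

```text
clock: 3.2
position: [471.5, -344.3, 64.8]
ee_rot: [0.882, -0.471, 0.001, 0.0]
contact_force: [0.9, -0.0, 0.1]
gripper_width: 17.0
grasp_force: 58.4
```

>>> step_arm([
  {"dr": [0, 0, 0], "slide": [0, 0, 0], "jaw": 10},
  {"dr": [0, 0, 0], "slide": [0, 0, 0], "jaw": 10},
  {"dr": [0, 0, 0], "slide": [0, 0, 0], "jaw": 10},
  {"dr": [0, 0, 0], "slide": [0, 0, -5], "jaw": 10},
  {"dr": [0, 0, 0], "slide": [0, 0, -20], "jaw": 10},
  {"dr": [0, 0, 0], "slide": [0, 0, -50], "jaw": 10},
  {"dr": [0, 0, 0], "slide": [0, 0, -80], "jaw": 10},
  {"dr": [0, 0, 0], "slide": [0, 0, -80], "jaw": 10},
])

```text
clock: 4.2
position: [472.6, -344.7, 146.6]
ee_rot: [0.882, -0.471, 0.003, -0.0]
contact_force: [-0.3, 0.2, -2.2]
gripper_width: 17.3
grasp_force: 58.6
```

```bash
python3 - <<'E'
from h import *
s=arm.read_state();print(s["clock"],s["position"],s["ee_rot"],s["gripper_width"],s["grasp_force"],s["contact_force"])
o=[]
for n,x,y in(("top",400,200),("scene",140,150)):
    im=optics.get_image(n);cv2.imwrite(f"pics/{n}2.png",im)
    o.append(cv2.resize(im[y:y+120,x:x+100],(400,480),interpolation=cv2.INTER_CUBIC))
cv2.imwrite("pics/c4.png",np.hstack(o))
E
```

```text
4.2 [ 472.55344574 -344.6838235   146.63360593] [ 8.82270514e-01 -4.70731590e-01  3.23429131e-03 -2.23742070e-04] 17.316314935868117 58.612797260284424 [-0.32995644  0.17602998 -2.20313671]
```

View pics/c4.png

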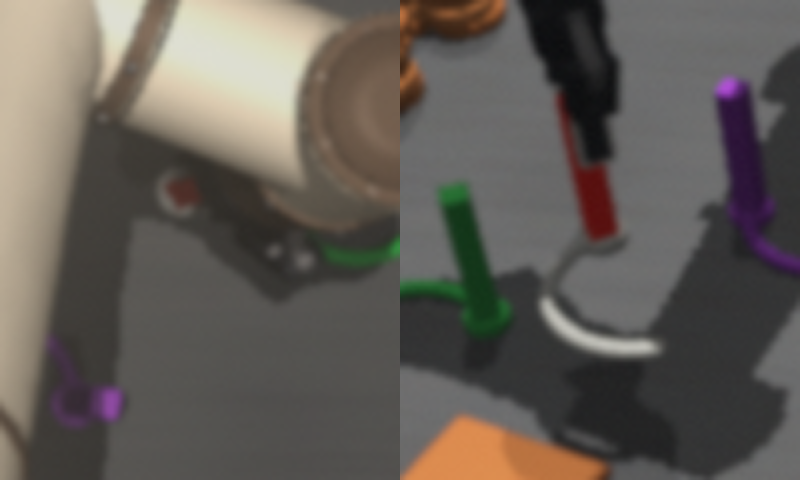

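The pin is gripped level; width 17.3 mm and the scene view shows its tip at (204,237). Now I compute the transport and swing.

```bash
cat > plan.py <<'E'
from fit import *; from mv import rel
def state():
    s=arm.read_state();q=s["ee_rot"];return np.r_[s["position"],2*np.arctan2(q[1],q[0])],s
HX=7.2
def tcp(phi,under,E=(612.6,-56.,.226),off=(0,0)):
    e=np.array(E);psi=e[2]+np.radians(phi)
    C=T(e,[-55+off[0],off[1],0])[0]
    return np.r_[T([C[0],C[1],psi],[HX,-54.2,0])[0][:2],under+64.8,psi]
def tip(c): # pin points from tool pose
    o=T([c[0],c[1],c[3]],[-HX,54.2,0])[0]; return [o[0],o[1],c[3]],c[2]-64.8
E
python3 - <<'E'
from plan import *
c,s=state();o,u=tip(c);print(o,u,"tip px",[proj(n,T(o,[9.6,54.2,u+5])) for n in("top","scene")])
print(tcp(-110,85),rel(c,tcp(-110,85)))
E
```

```text
[np.float64(511.4688659033836), np.float64(-307.41205540116215), np.float64(-0.9811034634592064)] 78.3592760253829 tip px [array([[418.55720105, 211.12827416]]), array([[205.20740428, 236.64986131]])]
[504.32469985 -68.8166585  149.8         -1.69386218] ([-209.5, -180.9, -6.6], 5.105)
```

>>> step_arm([
  {"dr": [0, 0, 0.5], "slide": [-25, -20, -7], "jaw": 10},
  {"dr": [0, 0, 1.4], "slide": [-65, -56, -7], "jaw": 10},
  {"dr": [0, 0, 2.4], "slide": [-105, -90, -7], "jaw": 10},
  {"dr": [0, 0, 3.4], "slide": [-145, -125, -7], "jaw": 10},
  {"dr": [0, 0, 4.4], "slide": [-185, -159, -7], "jaw": 10},
  {"dr": [0, 0, 5.1], "slide": [-209.5, -181, -7], "jaw": 10},
  {"dr": [0, 0, 5.1], "slide": [-209.5, -181, -7], "jaw": 10},
  {"dr": [0, 0, 5.1], "slide": [-209.5, -181, -7], "jaw": 10},
])

```text
clock: 5.3
position: [503.9, -69.4, 149.5]
ee_rot: [-0.663, 0.749, 0.001, -0.001]
contact_force: [-0.4, -0.1, -1.3]
gripper_width: 17.1
grasp_force: 58.7
```

```bash
python3 - <<'E'
from plan import *
c,s=state();print(c,s["clock"],s["contact_force"])
o=[]
for n,x,y in(("top",270,160),("scene",230,180)):
    im=optics.get_image(n);cv2.imwrite(f"pics/{n}3.png",im)
    o.append(cv2.resize(im[y:y+120,x:x+100],(400,480),interpolation=cv2.INTER_CUBIC))
c2,s=state();print(c2)
p,u=tip(c2)
for g,n,x,y in((o[0],"top",270,160),(o[1],"scene",230,180)):
    A=np.radians(np.arange(-80,81,20));q=((proj(n,T(p,np.c_[55*np.cos(A),55*np.sin(A),u+5.8+0*A]))+.5-[x,y])*4).astype(int)
    for v in q: cv2.circle(g,tuple(map(int,v)),2,(0,0,255),-1)
cv2.imwrite("pics/c5.png",np.hstack(o))
E
```

```text
[503.93284973 -69.43842305 149.50542265   4.59110009] 5.3 [-0.41282957 -0.10695665 -1.34359994]
[504.1595994  -70.02650574 149.85902697   4.58955493]
```

View pics/c5.png

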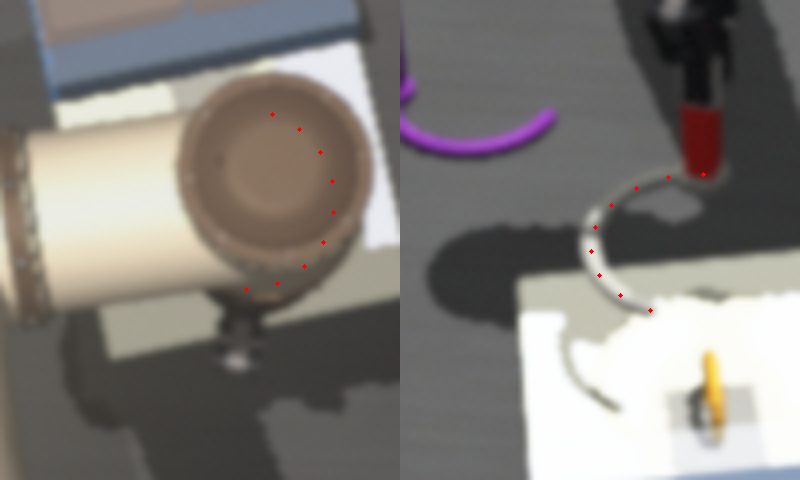

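The predicted arc (red dots) lies on the seen rod within about 1 px, with its tip at scene (292,257), clear of the ring at (308,278). I descend, then swing.

>>> step_arm([
  {"dr": [0, 0, 0], "slide": [0, 0, 15], "jaw": 10},
  {"dr": [0, 0, 0], "slide": [0, 0, 35], "jaw": 10},
  {"dr": [0, 0, 0], "slide": [0, 0, 50], "jaw": 10},
  {"dr": [0, 0, 0], "slide": [0, 0, 60], "jaw": 10},
  {"dr": [0, 0, 0], "slide": [0, 0, 66], "jaw": 10},
  {"dr": [0, 0, 0], "slide": [0, 0, 66], "jaw": 10},
  {"dr": [0, 0, 0], "slide": [0, 0, 66], "jaw": 10},
  {"dr": [0, 0, 0], "slide": [0, 0, 66], "jaw": 10},
])

```text
clock: 6.4
position: [505.1, -69.1, 85.1]
ee_rot: [-0.663, 0.749, -0.0, 0.001]
contact_force: [0.0, -0.5, -2.5]
gripper_width: 17.3
grasp_force: 58.7
```

```bash
python3 - <<'E'
from plan import *
c,s=state();print(c,s["contact_force"])
o=[]
for n,x,y in(("top",270,160),("scene",230,200)):
    im=optics.get_image(n)
    o.append(cv2.resize(im[y:y+100,x:x+100],(400,400),interpolation=cv2.INTER_CUBIC))
c,s=state();print(c)
cv2.imwrite("pics/c6.png",np.hstack(o))
c[3]=(c[3]+np.pi)%(2*np.pi)-np.pi
for f in np.arange(-110,-49,7.5): print(f,rel(c,tcp(f,19.5)))
b=tcp(-50,19.5)
for f in np.linspace(-50,0,8): print(f.round(1),rel(b,tcp(f,19.5)))
E
```

```text
[505.11410634 -69.09114305  85.06400488   4.5906764 ] [ 0.00588254 -0.45375071 -2.47001004]
[504.97996948 -69.09796948  84.93191574   4.59062686]
-110.0 ([-0.2, 0.7, 0.6], 0.009)
-102.5 ([6.8, -0.7, 0.6], -0.928)
-95.0 ([13.6, -3.0, 0.6], -1.866)
-87.5 ([20.0, -6.2, 0.6], -2.803)
-80.0 ([25.9, -10.1, 0.6], -3.741)
-72.5 ([31.3, -14.9, 0.6], -4.678)
-65.0 ([36.0, -20.2, 0.6], -5.616)
-57.5 ([40.0, -26.2, 0.6], -6.553)
-50.0 ([43.2, -32.6, 0.6], -7.491)
-50.0 ([0.0, -0.0, -0.0], -0.0)
-42.9 ([6.7, -1.3, -0.0], -0.893)
-35.7 ([13.2, -3.5, -0.0], -1.786)
-28.6 ([19.3, -6.4, -0.0], -2.679)
-21.4 ([25.0, -10.0, -0.0], -3.571)
-14.3 ([30.3, -14.4, -0.0], -4.464)
-7.1 ([34.9, -19.4, -0.0], -5.357)
0.0 ([38.9, -24.9, -0.0], -6.25)
```

View pics/c6.png

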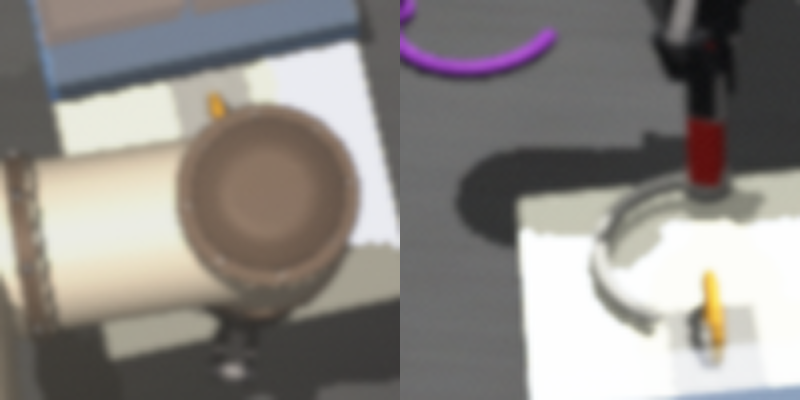

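The tip is at scene crop (655,315), ahead of the ring at (711,315), low over the board and aimed at the hole. First part of the swing.

>>> step_arm([
  {"dr": [0, 0, -0.93], "slide": [6.8, -0.7, 0.5], "jaw": 10},
  {"dr": [0, 0, -1.87], "slide": [13.6, -3, 0.5], "jaw": 10},
  {"dr": [0, 0, -2.8], "slide": [20, -6.2, 0.5], "jaw": 10},
  {"dr": [0, 0, -3.74], "slide": [25.9, -10.1, 0.5], "jaw": 10},
  {"dr": [0, 0, -4.68], "slide": [31.3, -14.9, 0.5], "jaw": 10},
  {"dr": [0, 0, -5.62], "slide": [36, -20.2, 0.5], "jaw": 10},
  {"dr": [0, 0, -5.62], "slide": [36, -20.2, 0.5], "jaw": 10},
  {"dr": [0, 0, -5.62], "slide": [36, -20.2, 0.5], "jaw": 10},
])

```text
clock: 7.5
position: [520.2, -107.2, 84.0]
ee_rot: [0.898, -0.439, -0.0, 0.0]
contact_force: [0.0, 0.3, -2.2]
gripper_width: 17.4
grasp_force: 58.7
```

```bash
python3 - <<'E'
from plan import *
c,s=state();print(c,s["contact_force"],s["grasp_force"])
o=[]
for n,x,y in(("top",290,165),("scene",270,230)):
    im=optics.get_image(n)
    o.append(cv2.resize(im[y:y+75,x:x+75],(400,400),interpolation=cv2.INTER_CUBIC))
cv2.imwrite("pics/c7.png",np.hstack(o))
c,s=state();c[3]=(c[3]+np.pi)%(2*np.pi)-np.pi;print(c,tcp(-65,19.5))
for f in np.linspace(-65,-16.25,7): print(f,rel(c,tcp(f,19.5)))
b=tcp(-16.25,19.5)
for f in np.linspace(-16.25,0,3): print(f.round(1),rel(b,tcp(f,19.5)))
E
```

```text
[ 520.17755972 -107.2488315    84.033179     -0.90989547] [ 0.03454101  0.25073011 -2.18774272] 58.679049611091614
[ 520.22251999 -107.1836551    84.06012521   -0.90889791] [ 520.68635952 -107.3327971    84.3          -0.90846401]
-65.0 ([0.4, -0.3, -0.2], -0.003)
-56.875 ([8.0, -1.8, -0.2], -1.019)
-48.75 ([15.3, -4.5, -0.2], -2.034)
-40.625 ([22.1, -8.1, -0.2], -3.05)
-32.5 ([28.4, -12.6, -0.2], -4.066)
-24.375 ([33.9, -18.0, -0.2], -5.081)
-16.25 ([38.7, -24.2, -0.2], -6.097)
-16.2 ([0.0, -0.0, -0.0], -0.0)
-8.1 ([7.6, -1.6, -0.0], -1.016)
0.0 ([14.9, -4.2, -0.0], -2.031)
```

View pics/c7.png

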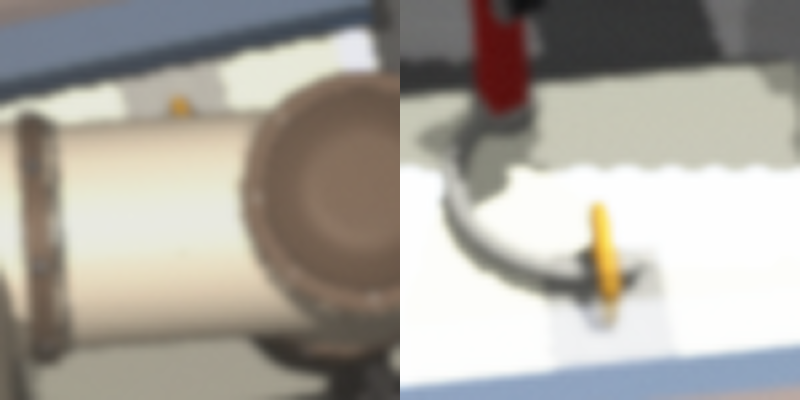

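The rod enters the ring at scene crop (605,280), with the tip just coming out on the +y side at about (630,275). There is no contact force, so I continue.

>>> step_arm([
  {"dr": [0, 0, -1.02], "slide": [8, -1.8, 0], "jaw": 10},
  {"dr": [0, 0, -2.03], "slide": [15.3, -4.5, 0], "jaw": 10},
  {"dr": [0, 0, -3.05], "slide": [22.1, -8.1, 0], "jaw": 10},
  {"dr": [0, 0, -4.07], "slide": [28.4, -12.6, 0], "jaw": 10},
  {"dr": [0, 0, -5.08], "slide": [33.9, -18, 0], "jaw": 10},
  {"dr": [0, 0, -6.1], "slide": [38.7, -24.2, 0], "jaw": 10},
  {"dr": [0, 0, -6.1], "slide": [38.7, -24.2, 0], "jaw": 10},
  {"dr": [0, 0, -6.1], "slide": [38.7, -24.2, 0], "jaw": 10},
])

```text
clock: 8.6
position: [562.8, -122.8, 83.9]
ee_rot: [1.0, -0.029, -0.0, -0.0]
contact_force: [1.2, -0.5, -1.7]
gripper_width: 17.0
grasp_force: 58.7
```

>>> step_arm([
  {"dr": [0, 0, -0.5], "slide": [3.9, -0.4, 0], "jaw": 10},
  {"dr": [0, 0, -1.02], "slide": [7.6, -1.6, 0], "jaw": 10},
  {"dr": [0, 0, -1.5], "slide": [11.2, -2.8, 0], "jaw": 10},
  {"dr": [0, 0, -2.03], "slide": [14.9, -4.2, 0], "jaw": 10},
  {"dr": [0, 0, -2.03], "slide": [14.9, -4.2, 0], "jaw": 10},
  {"dr": [0, 0, -2.03], "slide": [14.9, -4.2, 0], "jaw": 10},
  {"dr": [0, 0, -2.03], "slide": [14.9, -4.2, 0], "jaw": 10},
  {"dr": [0, 0, -2.03], "slide": [14.9, -4.2, 0], "jaw": 10},
])

```text
clock: 9.6
position: [578.3, -119.7, 84.1]
ee_rot: [0.994, 0.113, -0.0, -0.0]
contact_force: [0.4, -0.4, -1.8]
gripper_width: 17.0
grasp_force: 58.7
```

```bash
python3 - <<'E'
from plan import *
o=[]
for n,x,y in(("top",290,165),("scene",265,220)):
    im=optics.get_image(n)
    o.append(cv2.resize(im[y:y+80,x:x+80],(400,400),interpolation=cv2.INTER_CUBIC))
c,s=state();print(c,tcp(0,19.5),s["contact_force"],s["grasp_force"],s["wrist_torque"])
g=o[1];p,u=tip(c);A=np.radians([0])
for P in (T(p,[55,0,u+5.8])[0],):
    cv2.circle(g,tuple(int(v) for v in (proj("scene",P)[0]+.5-[265,220])*5),2,(0,0,255),-1)
cv2.imwrite("pics/c8.png",np.hstack(o))
E
```

```text
[ 5.78374428e+02 -1.19672956e+02  8.40479944e+01  2.26848137e-01] [ 5.78160722e+02 -1.19532796e+02  8.43000000e+01  2.26000000e-01] [ 0.12175347  0.64243672 -1.95506484] 58.71342480182648 [-0.06654854  0.01863881  0.00923105]
```

View pics/c8.png

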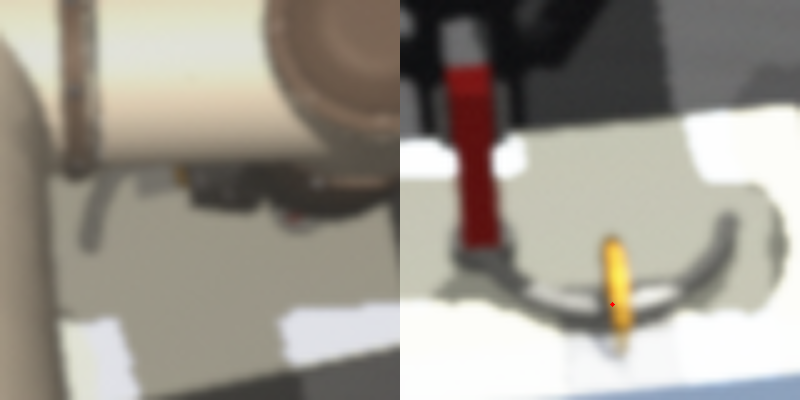

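The mid-bend is in the ring: rod at scene crop (612,305), ring at (619,297), with the tip out at (730,220). I nudge 2 mm along +y, then lower onto the board.

>>> step_arm([
  {"dr": [0, 0, 0], "slide": [0, -1, 0], "jaw": 10},
  {"dr": [0, 0, 0], "slide": [0, -2, 1], "jaw": 10},
  {"dr": [0, 0, 0], "slide": [0, -2, 3], "jaw": 10},
  {"dr": [0, 0, 0], "slide": [0, -2, 4.5], "jaw": 10},
  {"dr": [0, 0, 0], "slide": [0, -2, 5.5], "jaw": 10},
  {"dr": [0, 0, 0], "slide": [0, -2, 6.5], "jaw": 10},
  {"dr": [0, 0, 0], "slide": [0, -2, 6.5], "jaw": 10},
  {"dr": [0, 0, 0], "slide": [0, -2, 6.5], "jaw": 10},
])

```text
clock: 10.7
position: [578.0, -117.7, 77.6]
ee_rot: [0.994, 0.113, 0.0, 0.0]
contact_force: [1.0, -0.3, -2.3]
gripper_width: 17.0
grasp_force: 58.7
```

```bash
python3 - <<'E'
from plan import *
for _ in range(2):
    c,s=state();print(c.round(2),s["contact_force"].round(2),s["wrist_torque"].round(3)); optics.get_image("top")
E
```

```text
[ 5.780e+02 -1.177e+02  7.757e+01  2.300e-01] [ 0.99 -0.32 -2.31] [-0.051 -0.033 -0.017]
[ 5.7802e+02 -1.1768e+02  7.7590e+01  2.3000e-01] [-0.54  0.18 -1.77] [-0.072  0.032  0.061]
```

No contact yet; I ease down further.

>>> step_arm([
  {"dr": [0, 0, 0], "slide": [0, 0, 0.5], "jaw": 10},
  {"dr": [0, 0, 0], "slide": [0, 0, 0.5], "jaw": 10},
  {"dr": [0, 0, 0], "slide": [0, 0, 1], "jaw": 10},
  {"dr": [0, 0, 0], "slide": [0, 0, 1], "jaw": 10},
  {"dr": [0, 0, 0], "slide": [0, 0, 1.5], "jaw": 10},
  {"dr": [0, 0, 0], "slide": [0, 0, 1.5], "jaw": 10},
  {"dr": [0, 0, 0], "slide": [0, 0, 1.5], "jaw": 10},
  {"dr": [0, 0, 0], "slide": [0, 0, 1.5], "jaw": 10},
])

```text
clock: 11.8
position: [578.1, -117.8, 76.7]
ee_rot: [0.994, 0.113, 0.0, 0.0]
contact_force: [-2.0, 0.5, 5.0]
gripper_width: 17.3
grasp_force: 59.6
```

Contact came at TCP 76.7, which puts the underside at about 12, the board height. I release and retreat straight up.

>>> step_arm([
  {"dr": [0, 0, 0], "slide": [0, 0, 0], "jaw": 22},
  {"dr": [0, 0, 0], "slide": [0, 0, 0], "jaw": 28},
  {"dr": [0, 0, 0], "slide": [0, 0, 0], "jaw": 40},
  {"dr": [0, 0, 0], "slide": [0, 0, 0], "jaw": 50},
  {"dr": [0, 0, 0], "slide": [0, 0, 0], "jaw": 50},
  {"dr": [0, 0, 0], "slide": [0, 0, -15], "jaw": 50},
  {"dr": [0, 0, 0], "slide": [0, 0, -45], "jaw": 50},
  {"dr": [0, 0, 0], "slide": [0, 0, -90], "jaw": 50},
])

```text
clock: 12.8
position: [577.3, -117.7, 166.9]
ee_rot: [0.994, 0.113, -0.001, -0.0]
contact_force: [1.0, 0.1, -0.3]
gripper_width: 50.3
grasp_force: 0.0
```

>>> step_arm([
  {"dr": [0, 0, 0], "slide": [0, 0, -40], "jaw": 50},
  {"dr": [0, 0, 0], "slide": [-60, 0, -60], "jaw": 50},
  {"dr": [0, 0, 0], "slide": [-110, 30, -60], "jaw": 50},
  {"dr": [0, 0, 0], "slide": [-130, 85, -60], "jaw": 50},
  {"dr": [0, 0, 0], "slide": [-130, 145, -60], "jaw": 50},
  {"dr": [0, 0, 0], "slide": [-130, 200, -60], "jaw": 50},
  {"dr": [0, 0, 0], "slide": [-130, 230, -60], "jaw": 50},
  {"dr": [0, 0, 0], "slide": [-130, 230, -60], "jaw": 50},
])

```text
clock: 13.8
position: [503.0, -373.0, 226.2]
ee_rot: [0.994, 0.112, 0.0, 0.0]
contact_force: [-0.3, 0.5, 0.4]
gripper_width: 49.9
grasp_force: 0.0
```

```bash
python3 - <<'E'
from plan import *
print(state()[0],state()[1]["clock"])
o=[]
for n,x,y in(("top",280,160),("scene",260,220)):
    im=optics.get_image(n);cv2.imwrite(f"pics/{n}9.png",im)
    g=cv2.resize(im[y:y+100,x:x+100],(400,400),interpolation=cv2.INTER_CUBIC)
    o.append(g)
cv2.imwrite("pics/c9.png",np.hstack(o))
E
```

```text
[ 5.03016966e+02 -3.73034122e+02  2.26229570e+02  2.24273412e-01] 13.8
```

View pics/c9.png

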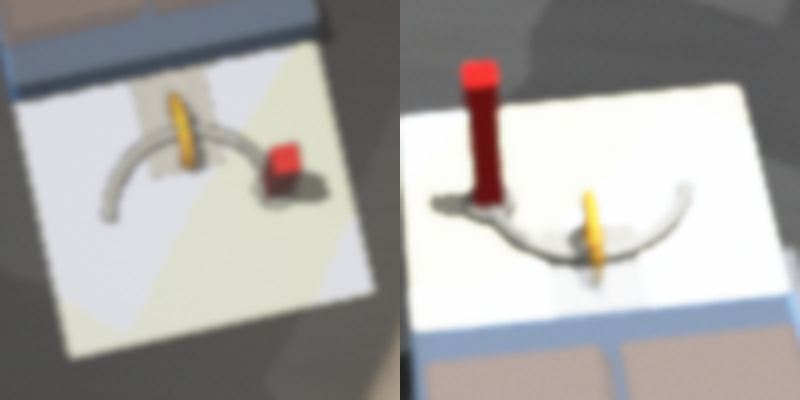

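The pin lies flat on the board, and the ring at top crop (183,135) straddles the mid-bend. Tip (108,218) and foot (277,192) sit symmetric about it, and the gripper is clear. I hand in.

```bash
python3 -c "
from bench import arm
print(arm.job_done())"
```

```text
the job is handed in; nothing more can be done
None
```

The bent pin is swung through the yellow eye with its mid-bend in the ring, lying flat on the white base board and released; the arm touched nothing else, and I handed the job in at about 14 s on the robot's clock.

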